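# Add a slotted weight to a sprung check stand on an electronics bench

### The job

Put the large brass slotted weight on the check stand: slide it sideways onto the stem, under the black knob and above the two weights already there, its slot facing away from the dowel that stands on them. Let it ride lightly on the dowel and turn it until the groove in its underside drops over the dowel, so that it lies flush on the weights below, its slot a third of a turn from theirs, and let go. Be gentle: the carrier must never feel more than 25 N, and leave the other things on the bench where they are.

Things in the scene. Friction and masses are not known exactly. Their poses are not given: they have to be found in the camera images.
- weight_mid (a point): Centre (half-way up) of the loose large slotted weight: brass disc 56 mm across, 14 mm thick, about 0.25 kg, z up, with parallel flats 48 mm apart on its +y and -y sides to grip it by. Its slot opens to its own +x. A dark dowel 6 mm across and 5 mm high stands on its top, 15 mm from the centre, 60 degrees from +x towards +y.
- slot_mouth (a point): Mouth of the large weight's slot at the rim, 28 mm along the weight's +x from its centre, half-way up; axes as the weight's. The slot is 9 mm wide, chamfered to 15 mm at the mouth; its closed end lies 2.8 mm beyond the centre (-x), so that a 5 mm stem touching the end stands 0.3 mm off the centre.
- groove (a point): Outer end of the groove in the large weight's underside, at the rim opposite the slot: 28 mm along the weight's -x, level with the underside; axes as the weight's. The groove is 7.6 mm wide, 7 mm deep, and runs straight in to 8 mm from the centre.
- rest: Fixed rest on which the large weight lies flat at the start: square steel foot 70 mm wide, 4 mm high, under a rubber disc 36 mm across whose top is 22 mm above the table. Fingers gripping the weight's flats have room beside it. Origin at the centre of its underside.
- seat (a point): On the stem's axis, level with the top of the two brass weights (40 mm across, 10 mm thick each) already on the carrier: the large weight's underside comes to rest here, about 116 mm above the table. z up, x horizontal, to the back of the stand (away from its display). Home, the large weight's slot points within 0.65 rad of this +x, straight away from the dowel.
- carrier: Sprung part of the check stand: pan, stem, knob, two weights; origin at the seat, axes as the seat's. Spring 1.5 N per mm, 7 mm down to a hard stop. A dark dowel 6 mm across stands 5 mm high on the upper weight, 15 mm from the axis, towards -x turned about z by an unmeasured -0.65 to 0.65 rad; the two slots point 60 degrees either side of it. The pair is stiff to turn (0.6 N m).
- knob (a point): Underside of the black knob on the stem, on the axis, 34 mm above the seat. The stem between seat and knob is 5 mm thick and bare. The knob is 18 mm across and 10 mm high, too wide for any slot.
- stand: Fixed check stand: grey housing 110 x 130 mm, 49 mm high, with a small display on its -x side, and above it an upright tube 26 mm across reaching up to 81 mm. Origin at the centre of its underside, straight below the stem.
- board: Bystander: loose green circuit board 90 x 50 mm, up to 12 mm high, origin at the centre of its underside.
- small_weight: Bystander: small steel slotted weight, 36 mm across, 9 mm thick, not to be used; origin at the centre of its underside.
- mouse: Bystander: black round computer mouse 62 mm across, 31 mm high; origin at the centre of its underside.
- screwdriver: Bystander: screwdriver with a blue handle, 170 mm long, lying.
- spool: Bystander: orange spool 54 mm across, 42 mm high; origin at the centre of its underside.
- scanner: Bystander: black and grey hand scanner, 140 mm long, 34 mm high, lying.
Mind the look-alikes: they are no part of the job. What is shaped like the stand but green or red is not meant. What is meant by the part that bears weight_mid is not green, and is the larger of those in its own colour.

How it is judged:
On the way:
1. the weight is slid onto the stem above the dowel: its centre within 5 mm of the stem's axis, its underside at least 3 mm above the seat, below the knob (horizontal distance between weight_mid and seat below 0.005 m and z of weight_mid in the frame of seat between 0.01 and 0.028 m), for 0.1 s.
At the end, for the whole second after the job is handed in: The large weight lies flush on the two earlier ones: centre 5.5 to 8.2 mm above the seat (7 is flush), within 4 mm of the stem's axis, level to 0.05 rad, its slot's mouth at least 12 mm to the seat frame's +x side, the carrier at rest (under 0.02 m/s) and the fingers off it (z of weight_mid in the frame of seat between 0.0055 and 0.0082 m and horizontal distance between weight_mid and seat below 0.004 m and angle between weight_mid's own z axis and vertical below 0.05 rad and x of slot_mouth in the frame of seat above 0.012 m and linear speed of carrier below 0.02 m/s and contact force between the fingers and carrier below 0.1 N); the robot touches nothing.
It fails at once if the carrier feels more than 25 N (contact force between carrier and anything else above 25 N).
It fails at once if a bystander is moved more than 30 mm (distance of any of board, small_weight, mouse, screwdriver, spool, scanner from where it was at the start of the episode above 0.03 m).
It also fails if it takes over 72 s, if anything falls off the work surface, if the arm or the gripper's body presses on something with over 40 N, if the wrist force passes 120 N, or if a joint passes its speed limit or range.

### The arm

A 6-joint arm with a two-finger parallel gripper is mounted at the origin on the work surface. World frame = base frame: x ahead of the robot, y to its left, z up, the work surface at z = 0. Lengths are in m, angles in rad, forces in N, time in s.
With the tool pointing down it reaches from about 0.375 to 0.975 m from the base axis. Payload 3.8 kg.
Tool frame: the origin (TCP) lies midway between the tips of the shut fingers; the grasp point (between the pads) lies 19 mm behind it (r.tcp_to_grasp is the distance from the TCP to the grasp point, in m); z points along the fingers, y is the line along which they close (so a half turn about z gives the same grasp; the last joint's range is limited). The gripper opens to 88 mm and grips with 3 to 60 N. Pads are 18 mm wide; open, the fingers measure 123 mm over their backs; the gripper's body (75 mm by 187 mm) begins 45 mm behind the grasp point.
Start: joints at [-1.342, 0.264, 1.604, -0, 1.274, -0.037], TCP at [0.177, -0.651, 0.239] pointing down, gripper open.
Joint ranges: [-2.63, 2.63], [-0.94, 2.18], [0.31, 2.57], [-1.31, 4.45], [0, 2.66], [-2.55, 2.55]. Speed limits (rad/s): [2.57, 2.57, 3.14, 3.14, 3.14, 3.14].

### API

Orientations are given as a unit quaternion [x, y, z, w].
In Python, from workcell import r gives the robot as it stands.
- The arm moves only by the tool step_arm, never from a script. Its argument "motion" is a list of rows, each a list of 6 numbers: the shift along the world's x, y, z normalised to -1 to 1, where 1 is 200 mm, then the turn, a rotation vector about the world's x, y, z normalised to -1 to 1, where 1 is 90 degrees. A call has 1 to 12 rows; each row is the pose to reach, as a shift and turn from the pose commanded when the call began; what a row does not reach only later rows make up. A row lasts 1/12 s, in which the tool goes at most 41.7 mm and 7.16 degrees, less where a joint would pass 70% of its speed; a pose out of reach is approached as far as the arm can. A call with a number of a shift or a turn outside -1 to 1 is refused whole. A call with a gripper value outside its range is refused whole. "gripper" is the gripper command: -1 is shut, 1 is fully open, values between are in proportion, set as the call begins (left out, the last holds). The fingers move at their own pace and stop on an object; "squeeze" is the grip in N (left out, the last holds). Time passes only in rows, so rows that repeat a pose let the fingers close. It gives the time, the measured TCP pose, the force, the opening and the grip force at its end, in the units of the state.
- r.sense(): the state, without advancing time (a new reading comes with each control period).
- r.camera(name): name is "scene" or "top" or "wrist"; returns a dict with "pixels" (400x640x3 uint8, blue, green, red), "intrinsics" (3x3 intrinsics, pixels), "dist" ([k1, k2, p1, p2, k3] as OpenCV has them; the pictures are not rectified), "xyz" and "rotation" of the camera in the world. Camera axes: x right, y down, z forward; pixel columns grow to the right and rows downward; lengths in m; the calibration is good to about 2 mm. A picture is of the moment at which its call begins. There is no depth.
- r.finish_job(): hands the job in; it is judged then, once.
The state is a dict: "clock": time; "qpos": joint angles; "joint_vel": joint speeds; "tau": joint torques, N m; "eef_pos": TCP position; "eef_rot": TCP orientation; "force": force on the tool from outside, world axes, zero at the start; "torque": the same for the moment, N m; "gripper_width": finger opening in m; "gripper_force": force on a finger pad.
Only numpy, scipy, OpenCV 4.12 (cv2) and the standard library are available. Lean on these libraries where they do the work, as an engineer would, in place of code of your own. Each camera call takes 0.05 s, during which the arm holds its last target. There are 200 camera calls.

## Working session

There is one attempt and no reset: what is moved stays moved. The work goes in short steps, Python scripts to look and compute and a tool call to move; the robot and the scene stay as the last step left them, time stands still between calls to the robot, and variables do not carry over. Pictures are saved under pics/ and viewed, at most 10 in all, crops included, and the job is handed in when it is done.

Besides the shell and the picture viewer there is one more tool, called after ">>>" in YAML: its name, and indented under it one key for each argument. step_arm: Moves the arm, as the interface text tells. Scaled input: -1 to 1 covers 200 mm each way for a shift and 90 degrees each way for a turn. Its arguments: {"type":"object","properties":{"motion":{"type":"array","items":{"type":"array","items":{"type":"number"}}},"gripper":{"type":"number"},"squeeze":{"type":"number"}},"required":["motion"]}

```bash
mkdir -p pics
cat > h.py <<'E'
import numpy as np,cv2,pickle
from workcell import r
def snap(n,tag):
    c=r.camera(n); c={k:(np.array(v) if not isinstance(v,str) else v) for k,v in c.items()}
    pickle.dump(c,open(f'pics/{tag}.pkl','wb')); cv2.imwrite(f'pics/{tag}.png',c['pixels']); return c
def load(tag): return pickle.load(open(f'pics/{tag}.pkl','rb'))
def R(c):
    q=np.array(c['rotation'],float)
    if q.shape==(3,3): return q
    from scipy.spatial.transform import Rotation as Ro
    return Ro.from_quat(q).as_matrix()
def px2z(c,uv,z):
    p=cv2.undistortPoints(np.array(uv,float).reshape(-1,1,2),c['intrinsics'],c['dist']).reshape(-1,2)
    d=np.c_[p,np.ones(len(p))]@R(c).T; o=c['xyz']
    return o+d*((z-o[2])/d[:,2])[:,None]
def proj(c,P):
    Rm=R(c).T; rv=cv2.Rodrigues(Rm)[0]
    return cv2.projectPoints(np.array(P,float).reshape(-1,1,3),rv,-Rm@c['xyz'],c['intrinsics'],c['dist'])[0].reshape(-1,2)
E
python3 - <<'E'
from h import *
a=snap('top','top0');b=snap('scene','scene0');c=snap('wrist','wrist0')
for x in(a,b,c):print(x['xyz'],x['rotation'],x['intrinsics'][0,0])
print(r.sense())
E
```

```text
[ 0.41839052 -0.03500707  1.11406407] [-0.69657742  0.71508134 -0.04104844  0.04187613] 368.4747174814107
[1.20210713 0.00241628 0.96344941] [ 0.65085564  0.68649596 -0.233581   -0.22483362] 428.72207490178175
[ 0.24768432 -0.63282355  0.38299281] [ 0.78658196 -0.6010394  -0.08680168  0.11182991] 341.91333166968036
{'clock': 0.15, 'qpos': array([-1.34190319e+00,  2.64592373e-01,  1.60509508e+00, -1.18823705e-05,
        1.27365966e+00, -3.68810584e-02]), 'joint_vel': array([-0.00125454, -0.00198829, -0.00320389,  0.00171064,  0.00036451,
       -0.00087907]), 'tau': array([-4.34550275e-04, -5.02846420e+01, -3.57469475e+01,  7.29818526e-02,
        2.50035088e-02, -9.84833378e-05]), 'eef_pos': array([ 0.17717345, -0.65075593,  0.23764694]), 'eef_rot': array([ 9.91182883e-01,  1.32498011e-01, -8.97434590e-05, -8.72648471e-04]), 'force': array([-0.4153667 ,  0.4419528 ,  0.73233763]), 'torque': array([0.00281101, 0.02874467, 0.0388248 ]), 'gripper_force': 0.0, 'gripper_width': 0.0883468923357402}
```

View pics/top0.png

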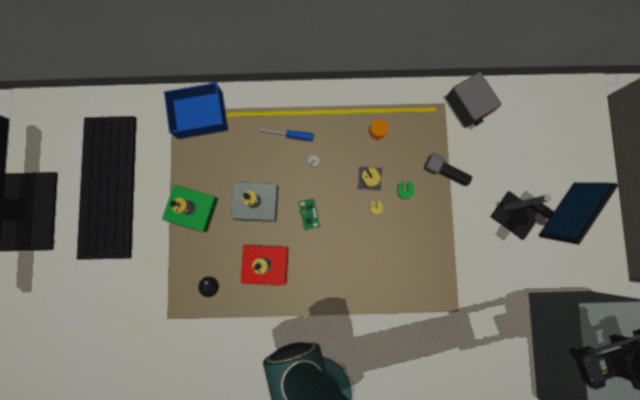

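View pics/scene0.png

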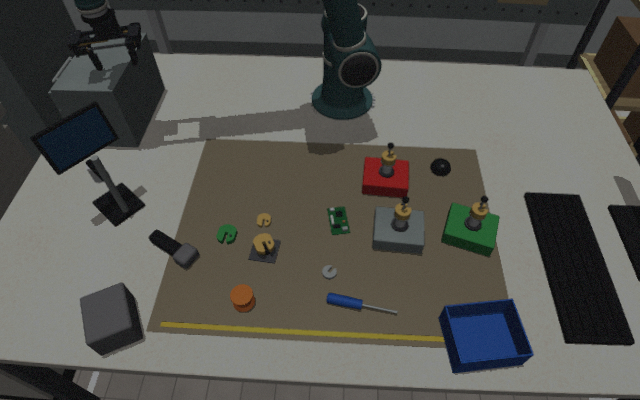

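Candidates in top view: stands are grey (254,200), green (189,207) and red (264,264). The grey one is meant, since green and red are excluded. Weights are brass on the dark foot (371,177), small brass (377,208) and green (405,189). The one at (371,177) fits: not green, and the larger of the brass ones. I'll confirm this in an enlarged crop.

Run:
```python
from h import *
a=load('top0');b=load('scene0')
def cr(c,u,v,w=25,h=18): return cv2.resize(c['pixels'][v-h:v+h,u-w:u+w],(400,288),interpolation=cv2.INTER_CUBIC)
cv2.imwrite('pics/c1.png',np.vstack([np.hstack([cr(a,377,190),cr(b,262,240)]),np.hstack([cr(a,252,200),cr(b,400,215)])]))
print(px2z(a,[[371,177],[405,189]],.036)); print(px2z(b,[[263,240]],.036)); print(px2z(a,[[249,198]],.12)); print(px2z(b,[[403,209]],.12))
```

```text
[[ 0.62224788 -0.18318299  0.036     ]
 [ 0.58354943 -0.2823181   0.036     ]]
[[ 0.61535838 -0.18563547  0.036     ]]
[[0.55714042 0.16290509 0.12      ]]
[[0.55973953 0.16290982 0.12      ]]
```

View pics/c1.png

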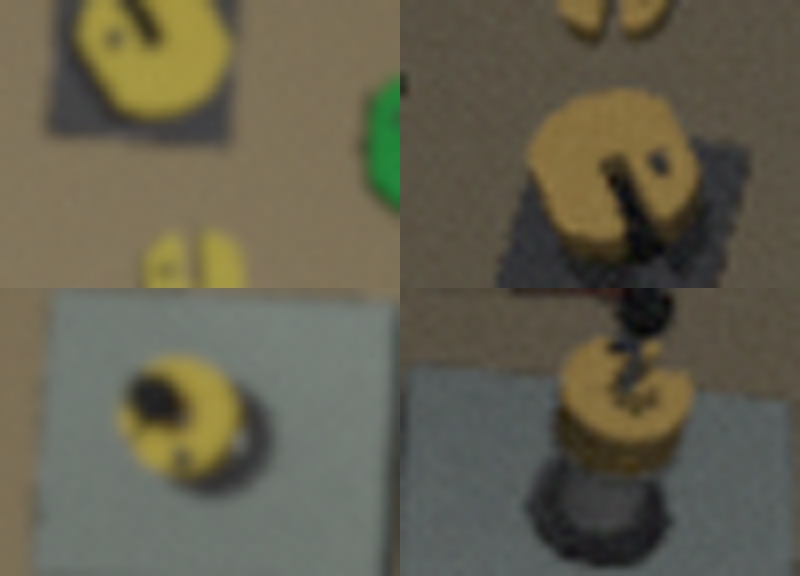

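The crop shows the large brass weight on its dark foot, with the slot pointing towards world +x/+y and its dowel on the left. In the lower crop, the grey stand's dowel is on the robot side (-x). I'll move the wrist camera over the weight.

>>> step_arm:
  motion:
    - [0.15, 0.2, 0, 0, 0, 0]
    - [0.3, 0.4, 0, 0, 0, 0]
    - [0.45, 0.6, 0, 0, 0, 0]
    - [0.6, 0.75, 0, 0, 0, 0]
    - [0.75, 0.9, 0, 0, 0, 0]
    - [0.8, 1, 0, 0, 0, 0]
    - [0.8, 1, 0, 0, 0, 0]

```text
clock: 0.73
eef_pos: [0.3402, -0.4463, 0.2383]
eef_rot: [0.991, 0.135, 0.001, -0.001]
force: [-1.2, -0.7, -0.5]
gripper_width: 0.0882
gripper_force: 0.0
```

>>> step_arm:
  motion:
    - [0.15, 0.15, 0, 0, 0, 0.05]
    - [0.3, 0.3, 0, 0, 0, 0.1]
    - [0.45, 0.45, 0, 0, 0, 0.17]
    - [0.6, 0.6, -0.1, 0, 0, 0.17]
    - [0.75, 0.75, -0.2, 0, 0, 0.17]
    - [0.85, 0.9, -0.3, 0, 0, 0.17]
    - [0.95, 1, -0.35, 0, 0, 0.17]

```text
clock: 1.32
eef_pos: [0.5272, -0.2499, 0.1673]
eef_rot: [0.965, 0.263, -0.001, -0.0]
force: [0.0, -0.9, -0.5]
gripper_width: 0.088
gripper_force: 0.0
```

>>> step_arm:
  motion:
    - [0.15, 0.15, 0, 0, 0, 0]
    - [0.3, 0.25, 0, 0, 0, 0]
    - [0.44, 0.33, 0, 0, 0, 0]
    - [0.44, 0.33, 0, 0, 0, 0]
    - [0.44, 0.33, 0, 0, 0, 0]

```text
clock: 1.73
eef_pos: [0.6161, -0.1846, 0.1681]
eef_rot: [0.964, 0.265, -0.0, -0.0]
force: [0.8, 0.4, 0.1]
gripper_width: 0.0883
gripper_force: 0.0
```

Run:
```python
from h import *
c=snap('wrist','w1'); s=r.sense(); print(s['clock'],s['eef_pos'],s['eef_rot'],s['force'])
print(proj(c,[[.62,-.184,.036]]))
```

```text
1.7833 [ 0.61503861 -0.1853321   0.16805371] [ 9.64555817e-01  2.63877758e-01 -7.63050506e-04 -1.47600842e-04] [-0.33249068  0.25542071 -1.23565793]
[[319.12833196 186.04317827]]
```

View pics/w1.png

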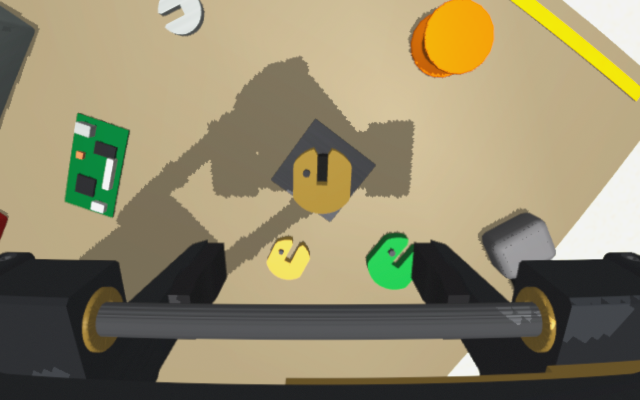

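Wrist view: large weight at (322,182), slot straight up the image, its dowel at (306,173), fingers open on both sides. I'll fit its pose from the silhouette.

```bash
cat > fit.py <<'E'
from h import *
from scipy.optimize import minimize
def outline():
    t=np.linspace(0,2*np.pi,241)[:-1]; P=28*np.c_[np.cos(t),np.sin(t)]; P[:,1]=np.clip(P[:,1],-24,24); return P/1000
S=np.array([[28.5,7.5],[25,4.5],[1.7,4.5],[-2,2.5],[-2.8,0],[-2,-2.5],[1.7,-4.5],[25,-4.5],[28.5,-7.5]])/1000
def render(c,p,zb,th=.014,sc=4):
    x,y,a=p; Rm=np.array([[np.cos(a),-np.sin(a)],[np.sin(a),np.cos(a)]])
    w=lambda P,z:(proj(c,np.c_[P@Rm.T+[x,y],np.full(len(P),z)])*sc*16+sc*8).round().astype(np.int32)
    o=outline(); im=np.zeros((400*sc,640*sc),np.uint8)
    cv2.fillConvexPoly(im,cv2.convexHull(np.vstack([w(o,zb),w(o,zb+th)])),255,shift=4)
    cv2.fillPoly(im,[w(S,zb+th)],0,shift=4)
    return cv2.resize(im,(640,400),interpolation=cv2.INTER_AREA)/255.
def brass(c):
    h=cv2.cvtColor(c['pixels'],cv2.COLOR_BGR2HSV); return ((h[...,0]>16)&(h[...,0]<30)&(h[...,1]>130)&(h[...,2]>50)).astype(np.uint8)
def fit(c,p0,zb,win=45):
    u,v=proj(c,[[p0[0],p0[1],zb+.014]])[0].astype(int); m=brass(c)
    k=np.s_[max(0,v-win):v+win,u-win:u+win]
    f=lambda p:np.abs(render(c,p,zb)[k]-m[k]).sum()
    q=min((minimize(f,p0,method='Nelder-Mead',options=dict(initial_simplex=np.array(p0)+s*np.array([[0,0,0],[.004,0,0],[0,.004,0],[0,0,.1]]),xatol=1e-5,fatol=.05)) for s in(1,-1)),key=lambda q:q.fun)
    return q.x,q.fun,m[k].sum()
E
python3 - <<'E'
from fit import *
c=load('w1'); x,f,n=fit(c,[.62,-.184,.54],.022); print(x,np.degrees(x[2]),f,n)
m=c['pixels'][130:230,270:380].copy()
print(c['xyz'],R(c)[:,0])
d=px2z(c,[[306,173]],.041)[0]; v=d[:2]-x[:2]; print(d,np.hypot(*v),np.degrees(np.arctan2(v[1],v[0])-x[2]))
for n in('top0','scene0'): print(fit(load(n),[.62,-.184,.54],.022,14))
from scipy.spatial.transform import Rotation as Ro
print(Ro.from_quat(r.sense()['eef_rot']).as_matrix())
E
```

```text
[ 0.62452803 -0.18336733  0.51168469] 29.317373162132583 224.7450980392157 2861
[ 0.67917495 -0.14860609  0.31348305] [ 5.10075805e-01 -8.60129112e-01 -7.63874213e-04]
[ 0.62500635 -0.16862782  0.041     ] 0.014747275446086052 58.823949659863594
(array([ 0.62495084, -0.18194818,  0.48495069]), np.float64(42.95294117647059), np.uint64(236))
(array([ 0.6231246 , -0.18355468,  0.4692294 ]), np.float64(108.46666666666667), np.uint64(224))
[[ 8.60735894e-01  5.09049427e-01 -1.54990677e-03]
 [ 5.09049878e-01 -8.60737014e-01 -1.17965611e-04]
 [-1.39411245e-03 -6.87442615e-04 -9.99998792e-01]]
```

>>> step_arm:
  motion:
    - [0.047, 0.01, -0.15, 0, 0, -0.015]
    - [0.047, 0.01, -0.3, 0, 0, -0.015]
    - [0.047, 0.01, -0.45, 0, 0, -0.015]
    - [0.047, 0.01, -0.6, 0, 0, -0.015]
    - [0.047, 0.01, -0.7, 0, 0, -0.015]
    - [0.047, 0.01, -0.77, 0, 0, -0.015]
    - [0.047, 0.01, -0.785, 0, 0, -0.015]
    - [0.047, 0.01, -0.785, 0, 0, -0.015]
    - [0.047, 0.01, -0.785, 0, 0, -0.015]

```text
clock: 2.53
eef_pos: [0.6253, -0.1843, 0.0131]
eef_rot: [0.968, 0.252, 0.001, 0.001]
force: [-0.1, -0.3, 1.1]
gripper_width: 0.0882
gripper_force: 0.0
```

>>> step_arm:
  motion:
    - [0, 0, 0, 0, 0, 0]
    - [0, 0, 0, 0, 0, 0]
    - [0, 0, 0, 0, 0, 0]
    - [0, 0, 0, 0, 0, 0]
    - [0, 0, 0, 0, 0, 0]
    - [0, 0, 0, 0, 0, 0]
    - [0, 0, 0, 0, 0, 0]
    - [0, 0, 0, 0, 0, 0]
  gripper: -0.1
  squeeze: 20

```text
clock: 3.2
eef_pos: [0.6247, -0.1832, 0.012]
eef_rot: [0.968, 0.252, 0.0, -0.0]
force: [-1.7, 0.8, 2.0]
gripper_width: 0.0474
gripper_force: 20.0
```

>>> step_arm:
  motion:
    - [0, 0, 0.05, 0, 0, 0]
    - [0, 0, 0.2, 0, 0, 0]
    - [0, 0, 0.4, 0, 0, 0]
    - [0, 0, 0.6, 0, 0, 0]
    - [0, 0, 0.8, 0, 0, 0]
    - [0, 0, 0.95, 0, 0, 0]
    - [0, 0, 1, 0, 0, 0]
    - [0, 0, 1, 0, 0, 0]

```text
clock: 3.87
eef_pos: [0.6267, -0.1841, 0.2161]
eef_rot: [0.968, 0.252, 0.003, 0.002]
force: [0.4, -0.5, -1.6]
gripper_width: 0.0478
gripper_force: 20.0
```

>>> step_arm:
  motion:
    - [-0.08, 0.15, 0.05, 0, 0, -0.05]
    - [-0.16, 0.3, 0.1, 0, 0, -0.1]
    - [-0.24, 0.45, 0.15, 0, 0, -0.15]
    - [-0.32, 0.6, 0.2, 0, 0, -0.2]
    - [-0.4, 0.75, 0.2, 0, 0, -0.25]
    - [-0.46, 0.88, 0.2, 0, 0, -0.3]
    - [-0.5, 0.97, 0.2, 0, 0, -0.32]
    - [-0.5, 1, 0.2, 0, 0, -0.32]

```text
clock: 4.53
eef_pos: [0.521, 0.0191, 0.248]
eef_rot: [1.0, 0.004, -0.003, -0.001]
force: [-0.1, 0.0, -2.1]
gripper_width: 0.0477
gripper_force: 20.0
```

>>> step_arm:
  motion:
    - [-0.08, 0.12, 0, 0, 0, 0]
    - [-0.16, 0.27, 0, 0, 0, 0]
    - [-0.24, 0.42, 0, 0, 0, 0]
    - [-0.32, 0.57, 0, 0, 0, 0]
    - [-0.4, 0.68, 0, 0, 0, 0]
    - [-0.42, 0.73, 0, 0, 0, 0]
    - [-0.42, 0.73, 0, 0, 0, 0]
    - [-0.42, 0.73, 0, 0, 0, 0]
    - [-0.42, 0.73, 0, 0, 0, 0]

```text
clock: 5.28
eef_pos: [0.4412, 0.1616, 0.2508]
eef_rot: [1.0, 0.003, -0.0, 0.001]
force: [0.2, 0.7, -2.1]
gripper_width: 0.0478
gripper_force: 20.0
```

Run:
```python
from h import *
c=snap('wrist','w2'); s=r.sense(); print(s['clock'],s['eef_pos'],s['eef_rot'],s['force'],s['torque'],s['gripper_width'])
u,v=proj(c,[[.558,.163,.116]])[0].astype(int); print(u,v)
v0=max(0,v-60);cv2.imwrite('pics/w2c.png',np.vstack([cv2.resize(c['pixels'][v0:v0+110,max(0,u-90):u+90],(800,490),interpolation=cv2.INTER_CUBIC)])); print(v0,u-90)
```

```text
5.3333 [0.4412914  0.16149951 0.25106267] [ 9.99995839e-01  2.81619799e-03 -3.57248239e-04  5.12866421e-04] [ 0.39719248  0.5931227  -2.25061439] [-0.03317542 -0.045246    0.0180332 ] 0.04770026857476147
316 41
0 226
```

View pics/w2c.png

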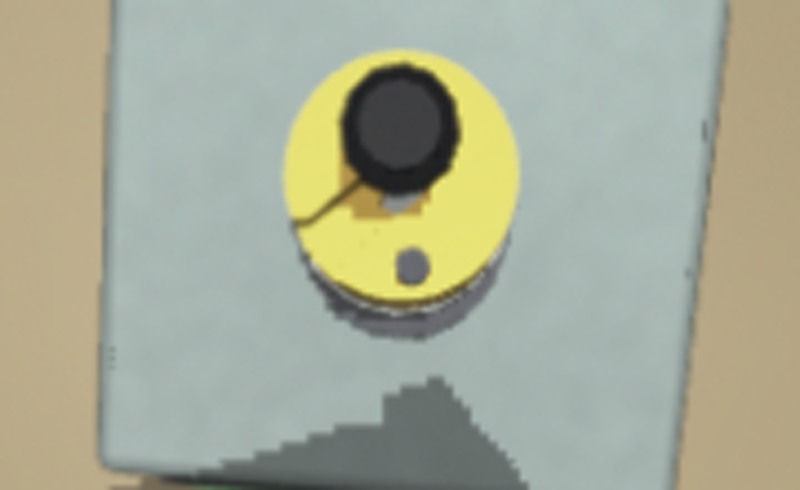

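The crop shows the stand. Knob centre is near full-frame pixel (316,28), the upper weight's disc near (316.5,40), and the dowel near (318.7,59.6), almost straight towards the robot.

Run:
```python
from fit import *
from scipy.optimize import minimize
c=load('w2'); px=c['pixels']; h=cv2.cvtColor(px,cv2.COLOR_BGR2HSV)
m=((h[...,0]>16)&(h[...,0]<34)&(h[...,1]>100)&(h[...,2]>120)).astype(np.uint8); m[:, :280]=0;m[:,355:]=0;m[75:]=0;m[:8]=0
hull=cv2.convexHull(np.argwhere(m)[:,::-1].astype(np.int32))
H=np.zeros_like(m);cv2.fillConvexPoly(H,hull,1)
t=np.linspace(0,2*np.pi,200)
def f(p,rr=.02,z=.116):
    P=(proj(c,np.c_[p[0]+rr*np.cos(t),p[1]+rr*np.sin(t),np.full(200,z)])*64+32).astype(np.int32)
    im=np.zeros((1600,2560),np.uint8);cv2.fillConvexPoly(im,P,255,shift=4)
    return np.abs(cv2.resize(im,(640,400),interpolation=cv2.INTER_AREA)/255.-H).sum()
q=minimize(f,[.557,.162],method='Nelder-Mead',options=dict(initial_simplex=[[.557,.162],[.56,.162],[.557,.165]]));print(q.x,q.fun,H.sum())
g=cv2.cvtColor(px,cv2.COLOR_BGR2GRAY)
k=np.argwhere(g[8:44,296:336]<75)+[8,296]; print('knob dark',k.mean(0)[::-1],len(k))
for tag,uv in(('knobtop',[316,27.7]),):print(tag,px2z(c,[uv],.160))
s=g[52:67,310:328].astype(float);w=np.clip(150-s,0,None); yy,xx=np.mgrid[52:67,310:328]
w[(np.hypot(xx-318.7,yy-59.6)>5.5)]=0
duv=[(w*xx).sum()/w.sum(),(w*yy).sum()/w.sum()];d=px2z(c,[duv],.121)[0];v=d[:2]-q.x
print('dowel',duv,d,np.hypot(*v),np.degrees(np.arctan2(v[1],v[0])))
# held weight pose
s=r.sense();print('held',proj(c,[[s['eef_pos'][0],s['eef_pos'][1],s['eef_pos'][2]+.026]]))
# housing edges yaw: corners
b=load('scene0');a=load('top0')
for uv in([[107,0],[101,468]],[[727,0],[672,490]]): 
    P=px2z(c,np.array(uv)/4.444+[226,0],.049);dv=P[0]-P[1];print('edge',P[:,:2],np.degrees(np.arctan2(dv[1],dv[0])))
```

```text
[0.55904766 0.16341546] 64.47843137254901 2321
knob dark [315.43174061  29.02389078] 586
knobtop [[0.55931056 0.16306818 0.16      ]]
dowel [np.float64(318.28775079197464), np.float64(59.82946145723337)] [0.54411789 0.16149754 0.121     ] 0.015052459640666815 -172.6797178740373
held [[317.01945826 292.3761869 ]]
edge [[0.60443733 0.22468323]
 [0.50948479 0.22975264]] -3.056055488343644
edge [[0.60530396 0.09603833]
 [0.50543202 0.10299242]] -3.983075910550588
```

Stem is at about (0.559, 0.163), and the dowel bearing is -172.7°, so the slot must point at about +7.3°. I'll move to the start of the slide.

>>> step_arm:
  motion:
    - [0.13, -0.02, 0, 0, 0, 0.04]
    - [0.26, -0.03, 0, 0, 0, 0.078]
    - [0.26, -0.03, -0.15, 0, 0, 0.078]
    - [0.26, -0.03, -0.3, 0, 0, 0.078]
    - [0.26, -0.03, -0.45, 0, 0, 0.078]
    - [0.26, -0.03, -0.58, 0, 0, 0.078]
    - [0.26, -0.03, -0.65, 0, 0, 0.078]
    - [0.26, -0.03, -0.675, 0, 0, 0.078]
    - [0.26, -0.03, -0.675, 0, 0, 0.078]
    - [0.26, -0.03, -0.675, 0, 0, 0.078]
    - [0.26, -0.03, -0.675, 0, 0, 0.078]

```text
clock: 6.25
eef_pos: [0.4943, 0.1566, 0.1184]
eef_rot: [0.998, 0.064, 0.001, -0.0]
force: [-0.1, 0.7, -2.9]
gripper_width: 0.0476
gripper_force: 20.0
```

Run:
```python
from h import *
c=snap('wrist','w3'); s=r.sense(); print(s['clock'],s['eef_pos'],s['eef_rot'],s['force'],s['torque'])
u,v=proj(c,[[.53,.16,.12]])[0].astype(int); print(u,v)
v0=max(0,v-100);u0=u-150;print(u0,v0);cv2.imwrite('pics/w3c.png',cv2.resize(c['pixels'][v0:v0+220,u0:u0+300],(800,586),interpolation=cv2.INTER_CUBIC))
```

```text
6.3 [0.49429731 0.15674248 0.11857037] [ 9.97928759e-01  6.43065540e-02  1.66452558e-03 -2.96297905e-04] [ 0.16927135 -0.73288169 -1.74222683] [ 0.05311127 -0.0281168   0.02782089]
319 189
169 89
```

View pics/w3c.png

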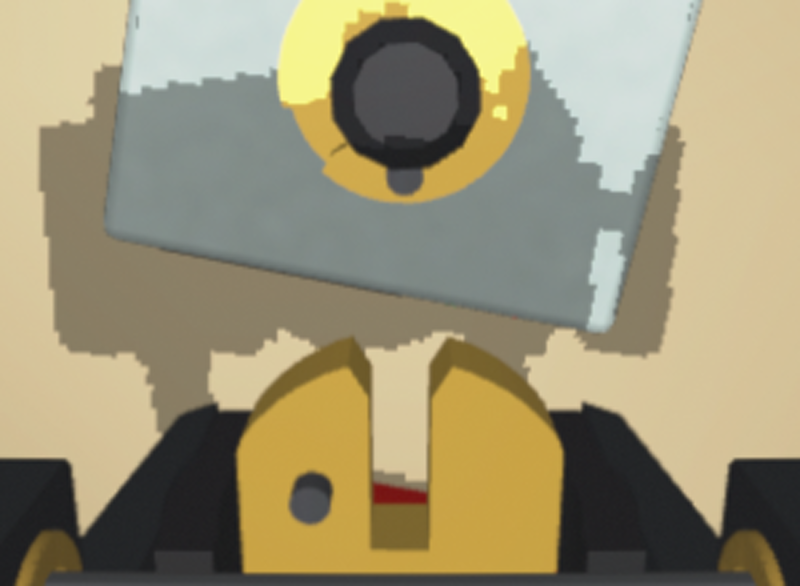

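The held weight's slot runs vertically at crop column 400, and the dowel (403,180) and knob (405,92) lie on the same line, so alignment is good. Quick numeric check.

Run:
```python
from h import *
c=load('w3'); f=lambda u,v,z:px2z(c,[[169+u/2.667,89+v/2.667]],z)[0]
zt=.1186+.024
e=f(400,548,zt);m=f(400,400,zt);rt=[f(371,450,zt),f(430,450,zt)]
d=m-e;a=np.arctan2(d[1],d[0]);u=np.array([np.cos(a),np.sin(a)])
ctr=e[:2]+.0028*u;print('end',e,'slot yaw',np.degrees(a),'width',np.linalg.norm(rt[0]-rt[1]),'centre',ctr)
k=f(405,93,.160);w=f(404,180,.121);print('knob',k,'dowel',w)
for st in (k[:2],np.array([.559,.1634])):
    v=st-ctr;vd=st-w[:2];print('to stem along/lat',v@u,u[0]*v[1]-u[1]*v[0],'dowel->stem ang',np.degrees(np.arctan2(vd[1],vd[0])),np.hypot(*vd))
p=f(310,497,.1476);v=p[:2]-ctr;print('own dowel',np.hypot(*v),np.degrees(np.arctan2(v[1],v[0])-a))
```

```text
end [0.49218892 0.15525468 0.1426    ] slot yaw 7.367951327076834 width 0.008614242956108426 centre [0.4949658  0.15561376]
knob [0.56005572 0.16348029 0.16      ] dowel [0.54435021 0.16134371 0.121     ]
to stem along/lat 0.0655612855633699 -0.0005456111683913968 dowel->stem ang 7.7469872720626665 0.015850168048489894
to stem along/lat 0.06450399024123694 -0.0004898526373432188 dowel->stem ang 7.990029433797222 0.01479339781864716
own dowel 0.015413254860599019 56.335054664672384
```

>>> step_arm:
  motion:
    - [0.05, 0.006, -0.01, 0, 0, 0]
    - [0.1, 0.012, -0.01, 0, 0, 0]
    - [0.15, 0.018, -0.01, 0, 0, 0]
    - [0.19, 0.023, -0.01, 0, 0, 0]
    - [0.225, 0.027, -0.01, 0, 0, 0]
    - [0.225, 0.027, -0.01, 0, 0, 0]
    - [0.225, 0.027, -0.01, 0, 0, 0]

```text
clock: 6.88
eef_pos: [0.538, 0.1621, 0.1146]
eef_rot: [0.998, 0.064, -0.0, 0.0]
force: [0.5, -0.0, -2.2]
gripper_width: 0.0479
gripper_force: 20.0
```

>>> step_arm:
  motion:
    - [0.025, 0.003, 0, 0, 0, 0]
    - [0.045, 0.006, 0, 0, 0, 0]
    - [0.06, 0.008, 0, 0, 0, 0]
    - [0.075, 0.009, 0, 0, 0, 0]
    - [0.085, 0.01, 0, 0, 0, 0]
    - [0.09, 0.011, 0, 0, 0, 0]
    - [0.09, 0.011, 0, 0, 0, 0]
    - [0.09, 0.011, 0, 0, 0, 0]
    - [0.09, 0.011, 0, 0, 0, 0]

```text
clock: 7.63
eef_pos: [0.5555, 0.1642, 0.1147]
eef_rot: [0.998, 0.065, -0.0, 0.0]
force: [-0.9, 1.3, -2.3]
gripper_width: 0.0477
gripper_force: 20.0
```

Run:
```python
from h import *
c=snap('wrist','w4'); s=r.sense(); print(s['clock'],s['eef_pos'],s['eef_rot'],s['force'],s['torque'])
cv2.imwrite('pics/w4c.png',cv2.resize(c['pixels'][100:320,170:470],(800,586),interpolation=cv2.INTER_CUBIC))
```

```text
7.6833 [0.5554527  0.16422644 0.11469254] [ 9.97914677e-01  6.45467660e-02 -1.07434242e-04  1.26018070e-05] [ 0.35275945 -0.15832499 -2.11806554] [ 0.00603451  0.00093769 -0.02113457]
```

View pics/w4c.png

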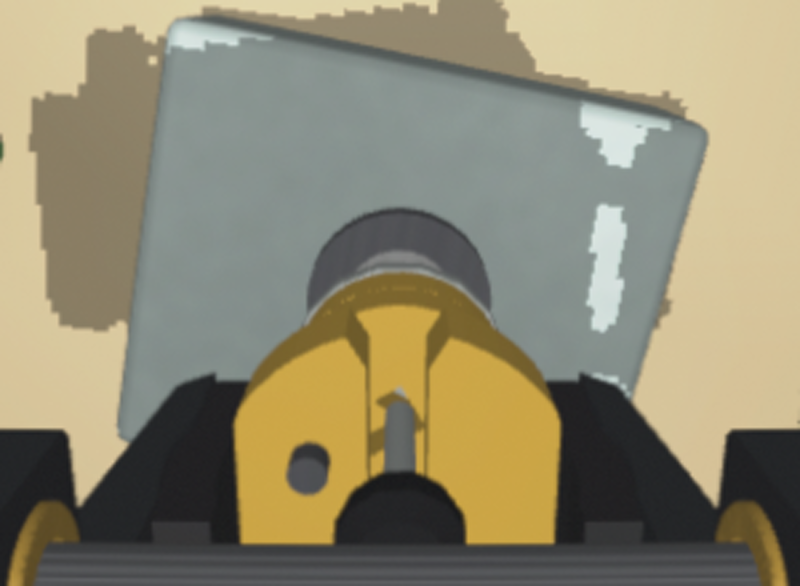

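The stem (398,430) is centred in the slot. About 3 mm is left, so I'll advance gently.

>>> step_arm:
  motion:
    - [0.005, 0.0005, 0, 0, 0, 0]
    - [0.01, 0.001, 0, 0, 0, 0]
    - [0.0125, 0.0015, 0, 0, 0, 0]
    - [0.0125, 0.0015, 0, 0, 0, 0]
    - [0.0125, 0.0015, 0, 0, 0, 0]
    - [0.0125, 0.0015, 0, 0, 0, 0]

```text
clock: 8.18
eef_pos: [0.5581, 0.1645, 0.1147]
eef_rot: [0.998, 0.065, -0.0, 0.0]
force: [0.2, -0.6, -2.4]
gripper_width: 0.048
gripper_force: 20.0
```

Run:
```python
from h import *
import time
for i in range(3): snap('top','t%d'%i); s=r.sense(); print(s['eef_pos'],s['force'],s['torque'])
```

```text
[0.55811983 0.16454335 0.11471651] [ 0.14978371  0.66926885 -2.72546913] [ 0.0163183  -0.01537081 -0.00209874]
[0.55810084 0.16453446 0.11470137] [-0.33591769 -0.17518881 -1.53554042] [ 0.01782213  0.04259121 -0.00140027]
[0.55810811 0.1645331  0.11471015] [-0.26226443  0.69357351 -2.540277  ] [ 0.03037016 -0.01958293 -0.00022014]
```

Above the dowel with no contact forces. Now I'll descend 6 mm slowly; if the weight rides on the dowel, Fz will rise by about 3 N.

>>> step_arm:
  motion:
    - [0, 0, -0.004, 0, 0, 0]
    - [0, 0, -0.008, 0, 0, 0]
    - [0, 0, -0.012, 0, 0, 0]
    - [0, 0, -0.016, 0, 0, 0]
    - [0, 0, -0.02, 0, 0, 0]
    - [0, 0, -0.024, 0, 0, 0]
    - [0, 0, -0.028, 0, 0, 0]
    - [0, 0, -0.03, 0, 0, 0]
    - [0, 0, -0.03, 0, 0, 0]
    - [0, 0, -0.03, 0, 0, 0]
    - [0, 0, -0.03, 0, 0, 0]

```text
clock: 9.25
eef_pos: [0.5582, 0.1645, 0.1088]
eef_rot: [0.998, 0.065, 0.0, -0.0]
force: [0.0, -0.7, -2.8]
gripper_width: 0.0479
gripper_force: 20.0
```

Run:
```python
from h import *
for i in range(4): r.camera('top'); s=r.sense(); print(s['eef_pos'],s['force'],s['torque'])
```

```text
[0.55821146 0.16454527 0.10880902] [ 0.22394024  0.65008569 -2.31494214] [0.07809895 0.03478893 0.00668365]
[0.55820563 0.16455019 0.10880035] [ 0.35518631 -0.35136242 -1.32813067] [-0.00306209  0.00564129 -0.03898235]
[0.55818457 0.16455319 0.10880468] [-0.08255186  0.6853031  -2.72842077] [-0.01379173  0.03704227 -0.00343233]
[0.55818186 0.1645447  0.10880243] [ 0.62591121  1.38501195 -2.63509608] [ 0.0667145  -0.04621471 -0.00078971]
```

No extra force, so the groove seems to be over the dowel. I'll go down 4 mm more.

>>> step_arm:
  motion:
    - [0, 0, -0.003, 0, 0, 0]
    - [0, 0, -0.006, 0, 0, 0]
    - [0, 0, -0.009, 0, 0, 0]
    - [0, 0, -0.012, 0, 0, 0]
    - [0, 0, -0.015, 0, 0, 0]
    - [0, 0, -0.018, 0, 0, 0]
    - [0, 0, -0.02, 0, 0, 0]
    - [0, 0, -0.02, 0, 0, 0]
    - [0, 0, -0.02, 0, 0, 0]
    - [0, 0, -0.02, 0, 0, 0]

```text
clock: 10.28
eef_pos: [0.5581, 0.1645, 0.1048]
eef_rot: [0.998, 0.065, -0.0, -0.0]
force: [-0.9, 0.5, -0.1]
gripper_width: 0.0474
gripper_force: 20.0
```

Run:
```python
from h import *
c=snap('wrist','w5');F=[]
for i in range(6): r.camera('top'); s=r.sense(); F.append(np.r_[s['force'],s['torque']])
print(s['eef_pos'],np.mean(F,0))
cv2.imwrite('pics/w5c.png',cv2.resize(c['pixels'][100:320,170:470],(800,586),interpolation=cv2.INTER_CUBIC))
```

```text
[0.55811354 0.16454667 0.10474213] [-1.16224164  0.08764121 -0.7366984   0.00428136  0.14370879  0.02082521]
```

View pics/w5c.png

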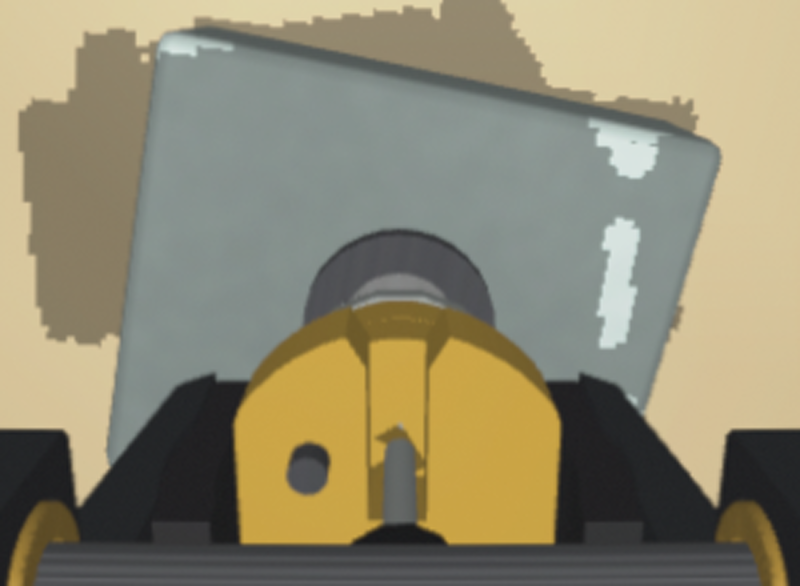

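Contact is about 1.6 N at just the flush height (riding on the dowel would read about 9 N), and the stem is at the slot's end. Releasing.

>>> step_arm:
  motion:
    - [0, 0, 0, 0, 0, 0]
    - [0, 0, 0, 0, 0, 0]
    - [0, 0, 0, 0, 0, 0]
    - [0, 0, 0, 0, 0, 0]
    - [0, 0, 0, 0, 0, 0]
    - [0, 0, 0, 0, 0, 0]
    - [0, 0, 0, 0, 0, 0]
    - [0, 0, 0, 0, 0, 0]
  gripper: 0.7

```text
clock: 11.3
eef_pos: [0.5582, 0.1645, 0.1048]
eef_rot: [0.998, 0.065, 0.0, 0.0]
force: [-0.0, -0.3, 0.1]
gripper_width: 0.0752
gripper_force: 0.0
```

>>> step_arm:
  motion:
    - [0, 0, 0.05, 0, 0, 0]
    - [0, 0, 0.15, 0, 0, 0]
    - [0, 0, 0.3, 0, 0, 0]
    - [0, 0, 0.45, 0, 0, 0]
    - [0, 0, 0.6, 0, 0, 0]
    - [-0.15, 0, 0.7, 0, 0, 0]
    - [-0.3, 0, 0.7, 0, 0, 0]
    - [-0.45, 0, 0.7, 0, 0, 0]
    - [-0.5, 0, 0.7, 0, 0, 0]
    - [-0.5, 0, 0.7, 0, 0, 0]
    - [-0.5, 0, 0.7, 0, 0, 0]

```text
clock: 12.22
eef_pos: [0.4586, 0.1647, 0.2455]
eef_rot: [0.998, 0.065, 0.001, -0.0]
force: [0.5, 0.6, 0.3]
gripper_width: 0.0751
gripper_force: 0.0
```

Run:
```python
from fit import *
c=snap('wrist','w6');s=r.sense();print(s['clock'],s['eef_pos'],s['force'],s['gripper_width'])
for zb in(.1145,.1195):
    print(zb,fit(c,[.559,.163,.13],zb,55))
b=snap('scene','s6')['pixels'][180:250,360:440]
u,v=proj(c,[[.559,.163,.125]])[0].astype(int);v0=max(0,v-60)
cv2.imwrite('pics/f.png',np.hstack([cv2.resize(c['pixels'][v0:v0+120,u-60:u+60],(400,400),interpolation=cv2.INTER_CUBIC),cv2.resize(b,(400,400),interpolation=cv2.INTER_CUBIC)]))
```

```text
12.2667 [0.45918366 0.16466453 0.24524265] [ 0.39883408 -0.13174378  0.0652869 ] 0.0750252206238796
0.1145 (array([0.47988889, 0.14196296, 1.5262963 ]), np.float64(412.0), np.uint64(412))
0.1195 (array([0.50581481, 0.10453086, 2.18308642]), np.float64(412.0), np.uint64(412))
```

View pics/f.png

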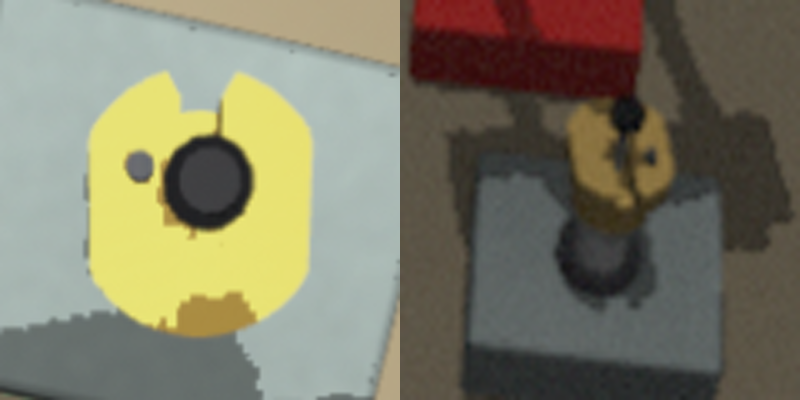

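The weight is on the stem under the knob, level, with its slot away from the robot and the gripper clear. Handing in.

```bash
python3 -c "
from h import *
print(r.finish_job())"
```

```text
the job is handed in; nothing more can be done
None
```

The large brass weight is on the grey stand's stem, under the knob, with its slot facing away from the dowel. Contact force and height put it flush on the two weights below, and I handed the job in at about 12 s. The groove dropped over the dowel without any turning search, and the highest contact force I read was about 2 N. The last picture shows the weight level, but the final position fit failed on that picture, and the hand-in returned no verdict.

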